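# Rehang the lift-off door of a laundry cupboard

### The arm

A 6-joint arm with a two-finger parallel gripper is mounted at the origin on the work surface. World frame = base frame: x ahead of the robot, y to its left, z up, the work surface at z = 0. Lengths are in m, angles in rad, forces in N, time in s.
With the tool pointing down it reaches from about 0.375 to 0.9 m from the base axis. Payload 3.1 kg.
Tool frame: the origin (TCP) lies between the finger pads; the fingertips stand manip.finger_overhang ahead of it and the grasp point (between the pads) lies 5 mm behind it (manip.finger_overhang is the distance from the TCP to the fingertips, in m); z points along the fingers, y is the line along which they close (so a half turn about z gives the same grasp; the last joint's range is limited). The gripper opens to 85 mm and grips with 20 to 120 N. Pads are 22 mm wide; open, the fingers measure 114 mm over their backs; the gripper's body (76 mm by 85 mm) begins 54 mm behind the grasp point. The pads swing forward as they close: fully open they stand 13 mm farther back than shut.
Start: joints at [-1.341, 0.527, 1.433, -0, 1.181, -0.178], TCP at [0.248, -0.573, 0.245] pointing down, gripper open.
Joint ranges: [-3.08, 3.08], [-0.75, 2.2], [0.22, 2.44], [-1.43, 4.57], [0, 2.65], [-2.85, 2.85]. Speed limits (rad/s): [2.79, 2.79, 3.14, 3.14, 3.14, 3.14].

### API

Orientations are given as a unit quaternion [x, y, z, w].
In Python, from station import manip gives the robot as it stands.
- The arm moves only by the tool drive_tool, never from a script. Its argument "plan" is a list of rows, each a list of 7 numbers: the shift along the tool's x, y, z in m, then the turn, a rotation vector about the tool's x, y, z in degrees, then the opening, from -1 (shut) to 1 (fully open). In form: [[x, y, z, wx, wy, wz, gripper], ...]. A call has 1 to 10 rows; each row shifts and turns the commanded pose from where the row before left it, along the tool's axes as they then stand; what a row does not reach is not made up. A row lasts 1/10 s, in which the tool goes at most 50 mm and 8.59 degrees, less where a joint would pass 70% of its speed; a pose out of reach is approached as far as the arm can. A call is refused whole if a number of a shift passes 0.05 or a number of a turn 8.59, either way. A call with a gripper value outside its range is refused whole. The fingers move at their own pace and stop on an object; "newtons" is the grip in N (left out, the last holds). Time passes only in rows, so rows that do not move let the fingers close. It gives the time, the measured TCP pose, the force, the opening and the grip force at its end, in the units of the state.
- manip.sense(): the state, without advancing time (a new reading comes with each control period).
- manip.snapshot(name): name is "side" or "top"; returns a dict with "image" (384x512x3 uint8, red, green, blue), "z_map" (384x512 float32, m along the optical axis (not along the pixel's ray), 0 where there is no reading), "fov_y" (degrees; the focal length in pixels is half the picture's height over the tangent of half this angle, whatever the lens; pixels are square), "cx", "cy" (the principal point, pixels), "extrinsics" (4x4, takes a point from camera to world coordinates). Camera axes: x right, y up, looking along -z (the intrinsics and any distortion apply to the point x, -y, -z); pixel columns grow to the right and rows downward; lengths in m; the calibration is good to about 2 mm. A picture is of the moment at which its call begins.
- manip.sign_off(): hands the job in; it is judged then, once.
The state is a dict: "t": time; "q": joint angles; "qd": joint speeds; "tau": joint torques, N m; "tcp_pos": TCP position; "tool_rot": TCP orientation; "force": force on the tool from outside, world axes, zero at the start; "ft_torque": the same for the moment, N m; "finger_gap": opening from 0.0 (shut) to 1.0 (fully open); "gripper_force": force on a finger pad.
Only numpy, scipy, OpenCV 4.12 (cv2) and the standard library are available. Lean on these libraries where they do the work, as an engineer would, in place of code of your own. Each camera call takes 0.05 s, during which the arm holds its last target. There are 200 camera calls.

### The job

The small counter cupboard's white door has been lifted off and stands on edge in the slotted wooden block. Lift it out and, with the door standing open, lower both of its hinge knuckles at once fully home onto the two upright hinge pins, then swing the door shut and let go. Work gently: never force the door against the cupboard or its pins, and leave the mug, soap box and bottle where they are.

Things in the scene. Friction and masses are not known exactly. Their poses are not given: they have to be found in the camera images.
- cabinet: White open-fronted cupboard fixed to the counter, 250 (x) x 160 (y) x 205 mm high, origin at the centre of its underside. Front: its +y face, 80 mm from the origin. A bare steel hinge strip is screwed on the front near the -x side; it carries two upright pins on one vertical axis. Beside the pins, the strip lies only on their -x side; on their +x side nothing stands out.
- hinge_mark (a point): Fixed point of the cupboard, axes as the cupboard's, 88 mm to -x and 92 mm to +y of its origin, 22 mm up: where the hung door's origin would lie with the hinge strip at the end of its screw slots. But the strip, and with it both pins, is set 4 to 22 mm to +x of this (along cabinet x) and up to 2 mm higher or lower, differently each time and unmeasured; exact in y. It does not give when pushed.
- pins_mark (a point): The lower pin's seat with the strip at that same end of its slots, 30 mm above hinge_mark; the upper seat is 95 mm higher. Two equal, lightly greased steel pins, 9 mm in diameter, 24 mm tall over their seats (straight for 22 mm, then tapering to 8 mm). Each seat is the top of a steel barrel 16 mm in diameter, 22 mm high. True pins differ from this point as told under hinge_mark.
- bumper (a point): Face of the rubber bumper on the cupboard's front, 81 mm to +x of its origin, 4 mm proud of the front, 112 mm up. It stops the shut door parallel to the front.
- door: White loose door, 0.3 to 0.55 kg, panel 160 x 16 x 180 mm. Origin: on its hinge axis, level with the lower edge, z up. The panel runs from 10 to 170 mm along door +x, 8 mm either side of the axis in y. Outer face +y. Mass centre x 82, z 90 mm. Shut, its axes are parallel to the cupboard's; open at a right angle, it is turned +90 degrees about z. Hung, it turns freely; it may swing back a little.
- knuckles (a point): Lower end of the lower knuckle, 30 mm above the door's origin, on the hinge axis. The two steel knuckles at the hinge edge are upright tubes, 17 mm outside diameter, bore 11.5 mm, 22 mm tall, open at both ends; the upper one is 95 mm higher. Hung fully home, their lower ends rest on the pins' seats.
- knob (a point): Middle of the steel knob's base on the door's outer face (x 145, y 8, z 70 mm from the door's origin), 22 mm in diameter, 19 mm proud.
- stand: Fixed wooden block, 150 (x) x 110 (y) mm base, 44 mm high, with a slot 20 mm wide along its x, slot floor 12 mm above the counter. The door stands upright in the slot at the start. Origin: centre of its underside.
- mug: White mug, 72 mm across, 85 mm high, bystander; origin at the centre of its foot.
- soapbox: Cardboard box 90 x 60 x 50 mm, bystander; origin at the centre of its underside.
- softener: White plastic bottle, 60 mm across, 130 mm high, bystander; origin at the centre of its underside.
Things that resemble listed ones, but are neither listed nor needed, are in the scene too. There is more than one size of the door; the job needs the largest.

How it is judged:
On the way:
1. the door is hung, both knuckles fully down on the pins, while it stands open by more than 0.5 rad (x of door in the frame of hinge_mark between -0.001 and 0.027 m and y of door in the frame of hinge_mark between -0.005 and 0.005 m and z of door in the frame of hinge_mark between -0.006 and 0.006 m and angle between door's own z axis and vertical below 0.08 rad and angle between the x axis of door and the x axis of cabinet, either way round above 0.5 rad), for 0.2 s.
At the end, for the whole second after the job is handed in: the door hangs upright (within 0.08 rad) on both pins, knuckles down on their seats (door origin -1 to 27 mm along x, within 5 mm along y and 6 mm in height of the hinge mark, as the strip is set), shut to within 0.1 rad of the front, at rest and let go (x of door in the frame of hinge_mark between -0.001 and 0.027 m and y of door in the frame of hinge_mark between -0.005 and 0.005 m and z of door in the frame of hinge_mark between -0.006 and 0.006 m and angle between door's own z axis and vertical below 0.08 rad and angle between the x axis of door and the x axis of cabinet, either way round below 0.1 rad and linear speed of door below 0.02 m/s and angular speed of door below 0.1 rad/s); the robot touches nothing.
It fails at once if the door is forced against the cupboard or its hinges with more than 60 N (contact force between door and cabinet above 60 N).
It fails at once if the mug is moved more than 30 mm or tipped (distance of mug from where it was at the start of the episode above 0.03 m or angle between mug's own z axis and vertical above 0.3 rad).
It fails at once if the soapbox is moved more than 30 mm or tipped (distance of soapbox from where it was at the start of the episode above 0.03 m or angle between soapbox's own z axis and vertical above 0.3 rad).
It fails at once if the softener is moved more than 30 mm or tipped (distance of softener from where it was at the start of the episode above 0.03 m or angle between softener's own z axis and vertical above 0.3 rad).
It also fails if it takes over 67 s, if anything falls off the work surface, if the arm or the gripper's body presses on something with over 40 N, if the wrist force passes 120 N, or if a joint passes its speed limit or range.

## Working session

There is one attempt and no reset: what is moved stays moved. The work goes in short steps, Python scripts to look and compute and a tool call to move; the robot and the scene stay as the last step left them, time stands still between calls to the robot, and variables do not carry over. Pictures are saved under pics/ and viewed, at most 10 in all, crops included, and the job is handed in when it is done.

Besides the shell and the picture viewer there is one more tool, called by a JSON object that holds its "op" and its "data". drive_tool: Moves the arm, as the interface text tells. Its arguments: {"type":"object","properties":{"plan":{"type":"array"},"newtons":{"type":"number"}},"required":["plan"]}

```bash
mkdir -p pics; ls
cat > h.py <<'E'
import numpy as np, cv2
from station import manip
def snap(n):
    s=manip.snapshot(n); im=s["image"]; z=s["z_map"]
    f=im.shape[0]/2/np.tan(np.radians(s["fov_y"])/2)
    v,u=np.mgrid[:im.shape[0],:im.shape[1]]
    P=np.stack([(u-s["cx"])/f*z,-(v-s["cy"])/f*z,-z,np.ones_like(z)],-1)@np.array(s["extrinsics"]).T
    P=P[...,:3]; P[z==0]=np.nan
    return s,im,P
E
python3 - <<'E'
from h import *
print(manip.finger_overhang, manip.sense())
for n in("side","top"):
    s,im,P=snap(n); cv2.imwrite(f"pics/{n}0.png",im[...,::-1]); np.savez(f"{n}0.npz",im=im,P=P)
    print(n,{k:v for k,v in s.items() if k not in("image","z_map")})
E
```

```text
pics
0.014 {'t': 0.0, 'q': array([-1.34049722e+00,  5.28473562e-01,  1.43392442e+00,  3.95007320e-06,
        1.18141814e+00, -1.78509672e-01]), 'qd': array([ 0.00097694, -0.00159427, -0.00121187,  0.00049702,  0.00072813,
       -0.00236536]), 'tau': array([ 1.48881241e-03, -4.42339182e+01, -1.78023863e+01, -9.42168481e-05,
        8.39155196e-03, -7.55531147e-06]), 'tcp_pos': array([ 0.24830724, -0.57279168,  0.24432203]), 'tool_rot': array([ 9.79181605e-01,  2.02983123e-01, -2.69590781e-05, -1.11140883e-03]), 'force': array([-0.29433134,  0.29889502, -0.52475676]), 'ft_torque': array([-0.02088111, -0.01072666,  0.00736112]), 'gripper_force': 0.0, 'finger_gap': 1.000248740730796}
side {'fov_y': 53.96352613518292, 'cx': 260.4219273819706, 'cy': 196.73051228397705, 'extrinsics': array([[-0.68356508,  0.40153002, -0.60951819, -0.00819718],
       [-0.7295971 , -0.35225704,  0.58617663,  0.64585146],
       [ 0.02066044,  0.84539258,  0.53374575,  0.60940202],
       [ 0.        ,  0.        ,  0.        ,  1.        ]])}
top {'fov_y': 56.338743270152165, 'cx': 254.87953136366895, 'cy': 195.31295205177435, 'extrinsics': array([[ 0.02318244,  0.99641818, -0.08132278,  0.48146229],
       [-0.99962005,  0.02431626,  0.01297946,  0.09096217],
       [ 0.01491044,  0.08099099,  0.9966033 ,  0.94093572],
       [ 0.        ,  0.        ,  0.        ,  1.        ]])}
```

View pics/side0.png

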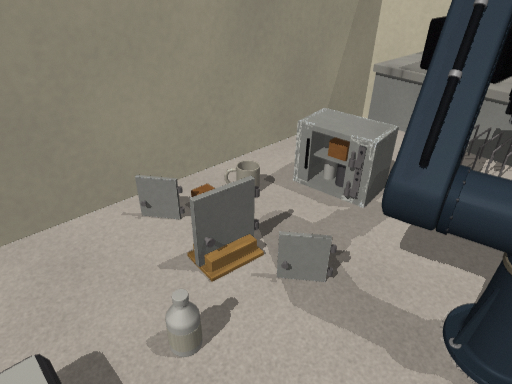

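View pics/top0.png

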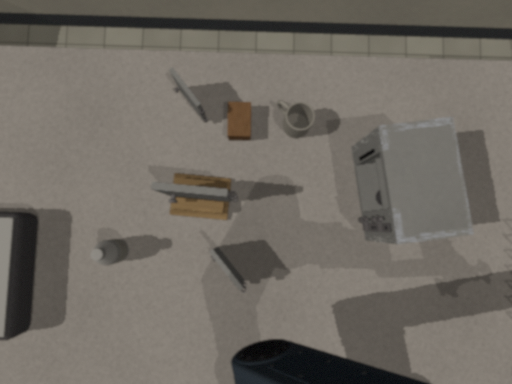

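The side view shows three look-alike doors: (160,197), (225,220) and (305,257). The one at (225,220) is the largest and stands in the slotted block, so it fits. Its knob is at (210,240) and its knuckles are on the right edge at (257,230). The cabinet is at (345,155), with the hinge strip at (352,170). Next come an enlarged crop to confirm and the measurements.

```bash
cat > m.py <<'E'
from h import *
import sys
def load(n): d=np.load(n+".npz"); return d["im"],d["P"]
E
python3 - <<'E'
from m import *
im,P=load("side0")
a=cv2.resize(im[165:285,130:345],None,fx=3,fy=3,interpolation=2)[:360,:]
b=cv2.resize(im[105:205,285:400],None,fx=5,fy=5,interpolation=2)
b=cv2.resize(b,(276,240)); a=cv2.resize(a,(645,360))
c=np.zeros((600,645,3),np.uint8); c[:360]=a; c[360:,:276]=b
cv2.imwrite("pics/crop1.png",c[...,::-1])
for n in("side0","top0"):
    im,P=load(n)
    # vertical slab of stand door: top edge points
    X=P.reshape(-1,3)
    def box(x0,x1,y0,y1,z0,z1): return X[(X[:,0]>x0)&(X[:,0]<x1)&(X[:,1]>y0)&(X[:,1]<y1)&(X[:,2]>z0)&(X[:,2]<z1)]
    for pix in ([(225,220),(245,190),(257,230),(210,240),(345,125),(352,170),(160,197),(305,257),(182,330),(248,175)] if n=="side0" else [(190,187),(160,187),(225,195),(430,180),(375,225),(300,120),(240,120),(98,255),(200,215)]):
        print(n,pix,P[pix[1],pix[0]].round(3))
E
```

```text
side0 (225, 220) [0.543 0.225 0.11 ]
side0 (245, 190) [0.54  0.167 0.168]
side0 (257, 230) [ 0.575  0.095 -0.002]
side0 (210, 240) [0.529 0.278 0.089]
side0 (345, 125) [ 0.579 -0.255  0.203]
side0 (352, 170) [ 0.501 -0.204  0.104]
side0 (160, 197) [0.79  0.251 0.065]
side0 (305, 257) [0.371 0.143 0.065]
side0 (182, 330) [0.382 0.447 0.074]
side0 (248, 175) [ 0.72  -0.001  0.07 ]
top0 (190, 187) [0.556 0.217 0.195]
top0 (160, 187) [0.555 0.28  0.192]
top0 (225, 195) [0.542 0.144 0.194]
top0 (430, 180) [ 0.582 -0.282  0.206]
top0 (375, 225) [ 0.487 -0.193  0.13 ]
top0 (300, 120) [ 0.761 -0.036  0.009]
top0 (240, 120) [0.744 0.121 0.051]
top0 (98, 255) [0.406 0.426 0.131]
top0 (200, 215) [0.503 0.219 0.014]
```

View pics/crop1.png

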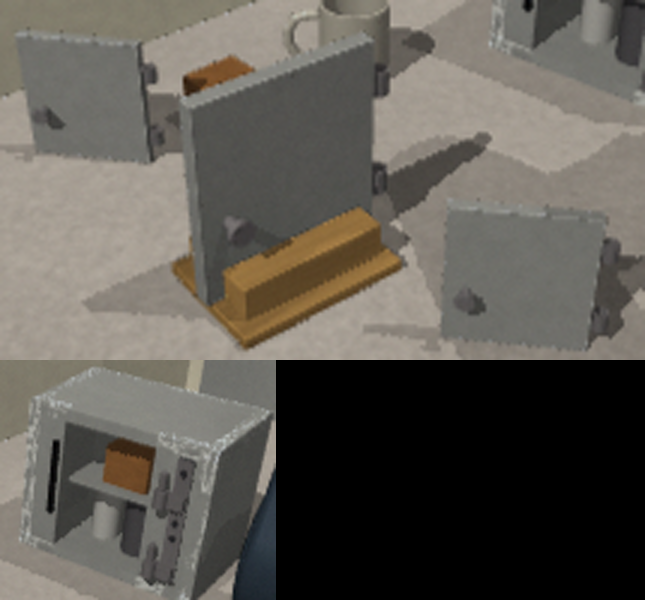

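The crop confirms it: the door in the block (crop 280,170) is the largest of the three, with its knuckles on the edge toward the cupboard and its knob facing the robot side. The cupboard crop shows the two pins just right of the opening. Now I'll fit the poses.

```bash
cat > fit.py <<'E'
from m import *
def sel(X,x0,x1,y0,y1,z0,z1):
    X=X.reshape(-1,3); return X[(X[:,0]>x0)&(X[:,0]<x1)&(X[:,1]>y0)&(X[:,1]<y1)&(X[:,2]>z0)&(X[:,2]<z1)]
def rect(A):
    r=cv2.minAreaRect(A[:,:2].astype(np.float32)*1000); return np.round(r[0],1),np.round(r[1],1),round(r[2],2)
def plane(A):  # robust vertical-ish plane
    for _ in range(6):
        c=A.mean(0); w,v=np.linalg.eigh(np.cov((A-c).T)); n=v[:,0]; d=(A-c)@n; A=A[abs(d)<max(2*d.std(),.001)]
    return c.round(4),n.round(4),len(A),d.std().round(4)
E
python3 - <<'E'
from fit import *
for n in("side0","top0"):
    im,P=load(n)
    A=sel(P,.45,.65,.08,.33,.180,.205); print(n,"door top",len(A),rect(A),np.median(A[:,2]),rect(sel(P,.45,.65,.08,.33,.12,.15)))
    A=sel(P,.4,.75,-.45,-.1,.195,.215); print(n,"cab top",len(A),rect(A),np.median(A[:,2]))
    if n=="side0":
        print("door face",plane(sel(P,.5,.6,.13,.3,.06,.175)))
        A=sel(P,.45,.75,-.26,-.15,.01,.195); print("cab front",plane(A))
        # stuff proud of front at x low
    S=sel(P,.4,.65,.1,.35,.038,.052); print(n,"stand",rect(S))
    np.set_printoptions(suppress=True)
E
```

```text
side0 door top 547 (array([550.9, 220. ]), array([160.7,  19.3]), 86.45) 0.18968205451930098 (array([543.5, 213. ]), array([177.2,  19.5]), 81.09)
side0 cab top 1960 (array([ 582.4, -271.5]), array([252.1, 167.5]), 8.7) 0.20339490675853844
door face (array([0.5444, 0.2233, 0.1215]), array([ 0.9973, -0.0732, -0.001 ]), 2169, np.float64(0.0008))
cab front (array([ 0.5579, -0.203 ,  0.101 ]), array([-0.1358,  0.9898, -0.0431]), 3376, np.float64(0.0153))
side0 stand (array([495.4, 228.5]), array([178.2, 150.3]), 70.97)
top0 door top 607 (array([552.7, 220.1]), array([159. ,  16.3]), 85.74) 0.19218496025067366 (array([550.6, 210.6]), array([176.6,  13.9]), 85.6)
top0 cab top 9293 (array([ 583.7, -271.4]), array([250. , 163.4]), 8.75) 0.20501206759886537
top0 stand (array([507.2, 218.7]), array([171.4, 181.8]), 77.74)
```

```bash
cat > cab.py <<'E'
from fit import *
C=np.array([.5835,-.272]); th=np.radians(8.7); R=np.array([[np.cos(th),-np.sin(th)],[np.sin(th),np.cos(th)]])
def loc(P):
    L=P.copy(); L[...,:2]=(P[...,:2]-C)@R; return L
E
python3 - <<'E'
from cab import *
np.set_printoptions(suppress=True,linewidth=200)
for n in("side0","top0"):
    im,P=load(n); L=loc(P)
    F=sel(L,-.125,.125,.06,.086,.005,.2); print(n,"front y hist",np.histogram(F[:,1],np.arange(.07,.088,.001)))
    T=sel(L,-.2,.2,-.2,.0785,.198,.21); print("top x range",np.percentile(T[:,0],[.5,2,98,99.5]),np.percentile(T[:,1],[.5,99.5]))
    for z0,z1 in((.030,.05),(.054,.075),(.125,.145),(.149,.172)):
        A=sel(L,-.125,.0,.0835,.11,z0,z1)*1000; A=A[np.argsort(A[:,0])]; print(z0,len(A)); print(A[:: max(1,len(A)//25)].round(0).astype(int).tolist())
im,P=load("side0"); i=np.argwhere(np.isfinite(P[...,0])&(abs(loc(P)[...,1]-.093)<.009)&(abs(loc(P)[...,0]+.08)<.04)); print(i.min(0),i.max(0))
c=cv2.resize(im[130:205,320:385],None,fx=8,fy=8,interpolation=2); cv2.imwrite("pics/pins.png",c[...,::-1])
E
```

```text
side0 front y hist (array([ 11,  19,  12,  15,  31,  59, 131, 277, 426, 466, 404, 268, 179, 126,  70,  51,   0]), array([0.07 , 0.071, 0.072, 0.073, 0.074, 0.075, 0.076, 0.077, 0.078, 0.079, 0.08 , 0.081, 0.082, 0.083, 0.084, 0.085, 0.086, 0.087]))
top x range [-0.12604128 -0.12497407  0.11783324  0.12251144] [-0.08047548  0.07825448]
0.03 85
[[-101, 87, 42], [-99, 94, 38], [-99, 85, 33], [-97, 87, 30], [-96, 88, 37], [-95, 94, 46], [-94, 91, 37], [-91, 88, 31], [-90, 92, 47], [-88, 88, 30], [-87, 85, 49], [-86, 92, 35], [-84, 91, 44], [-83, 91, 33], [-82, 91, 36], [-80, 85, 46], [-79, 91, 35], [-78, 94, 32], [-77, 84, 45], [-76, 89, 47], [-75, 98, 44], [-75, 87, 48], [-73, 97, 49], [-72, 97, 38], [-71, 99, 32], [-68, 94, 49], [-66, 100, 41], [-65, 94, 31], [-63, 94, 44]]
0.054 42
[[-101, 84, 74], [-98, 84, 73], [-97, 84, 56], [-97, 84, 59], [-96, 84, 62], [-95, 84, 72], [-93, 85, 65], [-92, 85, 54], [-91, 84, 74], [-91, 84, 60], [-90, 84, 63], [-89, 84, 66], [-89, 85, 73], [-86, 84, 65], [-86, 85, 55], [-85, 86, 59], [-84, 84, 61], [-83, 85, 68], [-82, 84, 70], [-81, 84, 60], [-76, 
[... 2954 characters left out ...]
4, 90, 141], [-84, 92, 130], [-82, 89, 141], [-81, 92, 129], [-80, 89, 140], [-79, 92, 144], [-76, 97, 134], [-76, 85, 145], [-74, 99, 128], [-70, 97, 144], [-69, 101, 127], [-67, 100, 126], [-65, 98, 128], [-63, 97, 140]]
0.149 55
[[-98, 84, 155], [-98, 84, 167], [-96, 84, 158], [-94, 84, 153], [-93, 87, 172], [-91, 85, 162], [-89, 84, 155], [-89, 87, 168], [-87, 85, 163], [-85, 84, 163], [-85, 85, 158], [-82, 84, 151], [-82, 85, 171], [-80, 84, 170], [-80, 85, 160], [-73, 91, 169], [-72, 96, 170], [-72, 95, 150], [-71, 89, 169], [-71, 93, 168], [-70, 98, 170], [-70, 97, 154], [-69, 88, 169], [-68, 95, 168], [-68, 97, 163], [-67, 90, 168], [-66, 95, 169], [-66, 95, 157]]
[146 335] [210 365]
```

View pics/pins.png

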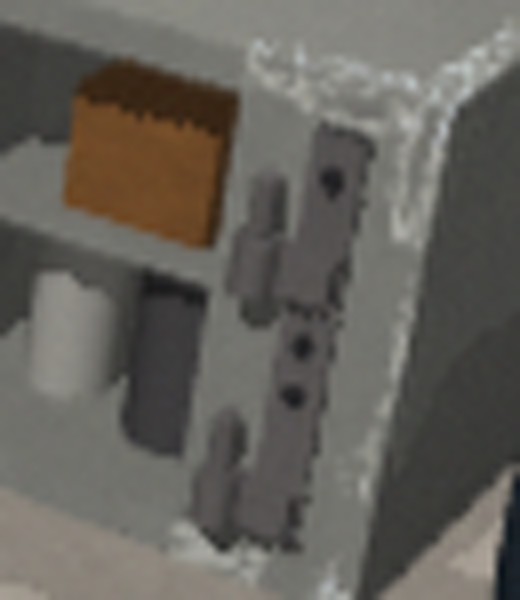

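The crop shows the upper pin's tip at about full-image pixel (353,152) and the lower pin's at (349,181), both standing clear on the cupboard's +x side of the strip. I'll fit the pins, and the knuckles on the standing door, from several averaged frames.

```bash
cat > cyl.py <<'E'
from cab import *
from scipy.optimize import least_squares
def cyl(A,r,c0):  # vertical cylinder of known radius, robust; rough gate 3 mm
    c=np.array(c0)
    for _ in range(4):
        d=np.hypot(*(A[:,:2]-c).T); B=A[abs(d-r)<.004]
        if len(B)<10: return None
        c=least_squares(lambda p:np.hypot(B[:,0]-p[0],B[:,1]-p[1])-r,c,loss="soft_l1",f_scale=.0008).x
    return (c*1000).round(2),len(B)
E
python3 - <<'E'
from cyl import *
for n in("side","top"):
    Ps=[snap(n)[2] for _ in range(6)]; P=np.stack(Ps); np.save(n+"P0.npy",P.astype(np.float32))
    print(n,"noise",np.nanmedian(np.nanstd(P,axis=0)))
    for nm,z0,z1,r in(("lowpin",.055,.072,.0045),("uppin",.150,.167,.0045),("lowbar",.032,.049,.008),("upbar",.127,.144,.008)):
        L=loc(P); A=sel(L,-.0785,-.05,.087,.115,z0,z1); print(n,nm,cyl(A,r,(-.070,.092)))
    for z0,z1 in((.043,.062),(.138,.157),(.192-.18+.03+.002,.062)):
        A=sel(P,.50,.59,.10,.1385,z0,z1); print(n,"knuckle",z0,cyl(A,.0085,(.5453,.1302)))
E
```

```text
side noise 0.0008581623979330999
side lowpin (array([-70.5 ,  92.35]), 96)
side uppin (array([-70.81,  91.99]), 121)
side lowbar (array([-70.42,  91.52]), 171)
side upbar (array([-70.37,  91.61]), 184)
side knuckle 0.043 (array([545.53, 130.9 ]), 236)
side knuckle 0.138 (array([545.22, 130.38]), 242)
side knuckle 0.04400000000000001 (array([545.53, 130.91]), 227)
top noise 0.0006768860731223153
top lowpin (array([-69.78,  92.69]), 57)
top uppin (array([-69.67,  92.54]), 64)
top lowbar (array([-69.79,  92.69]), 85)
top upbar (array([-69.88,  92.62]), 119)
top knuckle 0.043 (array([546.21, 130.24]), 36)
top knuckle 0.138 (array([544.04, 129.69]), 79)
top knuckle 0.04400000000000001 (array([546.21, 130.24]), 36)
```

{"op": "drive_tool", "data": {"plan": [[0,0,-0.007,0,0,-7.8,1],[0,0,-0.007,0,0,-7.8,1],[0,0,-0.007,0,0,-7.8,1],[0,0,-0.007,0,0,-7.8,1],[0,0,-0.007,0,0,-7.8,1],[0,0,-0.007,0,0,-7.8,1],[0,0,-0.007,0,0,-7.8,1],[0,0,-0.007,0,0,-7.8,1]], "newtons": 60}}

```text
t: 1.5
tcp_pos: [0.2484, -0.5734, 0.3016]
tool_rot: [0.73, 0.683, 0.0, -0.0]
force: [-0.6, 0.5, -0.4]
finger_gap: 1.002
gripper_force: 0.0
```

{"op": "drive_tool", "data": {"plan": [[0.045,0.014,0,0,0,0,1],[0.045,0.014,0,0,0,0,1],[0.045,0.014,0,0,0,0,1],[0.045,0.014,0,0,0,0,1],[0.045,0.014,0,0,0,0,1],[0.045,0.014,0,0,0,0,1],[0.045,0.014,0,0,0,0,1],[0.045,0.014,0,0,0,0,1]]}}

```text
t: 2.3
tcp_pos: [0.3868, -0.2209, 0.3017]
tool_rot: [0.733, 0.681, 0.0, 0.001]
force: [1.0, 0.1, -0.4]
finger_gap: 1.0
gripper_force: 0.0
```

{"op": "drive_tool", "data": {"plan": [[0.045,0.014,0,0,0,0,1],[0.045,0.014,0,0,0,0,1],[0.045,0.014,0,0,0,0,1],[0.045,0.014,0,0,0,0,1],[0.045,0.014,0,0,0,0,1],[0.045,0.014,0,0,0,0,1],[0.045,0.014,0,0,0,0,1],[0.045,0.014,0,0,0,0,1],[0.03,0,0,0,0,0,1],[0,0,0,0,0,0,1]]}}

```text
t: 3.3
tcp_pos: [0.5267, 0.1619, 0.3012]
tool_rot: [0.731, 0.683, 0.001, -0.0]
force: [-0.4, -0.3, 0.0]
finger_gap: 0.997
gripper_force: 0.0
```

```bash
cat > go.py <<'E'
import sys,numpy as np
from scipy.spatial.transform import Rotation as Ro
from station import manip
def st():
    s=manip.sense(); r=Ro.from_quat(s["tool_rot"]); M=r.as_matrix()
    print("t",round(s["t"],2),"p",(s["tcp_pos"]*1000).round(1),"yaw",np.degrees(np.arctan2(M[1,0],M[0,0])).round(2),"tilt zaxis",M[:,2].round(4),"F",s["force"].round(1),"T",s["ft_torque"].round(2),"gap",round(s["finger_gap"],3),"gf",round(s["gripper_force"],1),"q6",s["q"].round(2))
    return s,M
def to(x,y,z,yaw=None):
    s,M=st(); print("tool delta mm",((np.array([x,y,z])-s["tcp_pos"])@M*1000).round(1))
    if yaw is not None:
        a=np.radians(yaw); T=np.array([[np.cos(a),np.sin(a),0],[np.sin(a),-np.cos(a),0],[0,0,-1]]); print("tool rotvec deg",np.degrees(Ro.from_matrix(M.T@T).as_rotvec()).round(2))
if __name__=="__main__": to(*map(float,sys.argv[1:]))
E
python3 go.py .5515 .212 .155 85.8
```

```text
t 3.3 p [526.7 161.9 301.2] yaw 86.11 tilt zaxis [ 5.0e-04  1.4e-03 -1.0e+00] F [-0.4 -0.3  0. ] T [-0.03  0.05 -0.02] gap 0.997 gf 0.0 q6 [0.09 0.36 1.55 0.   1.23 0.16]
tool delta mm [ 51.5  21.3 146.3]
tool rotvec deg [ 0.02 -0.08  0.31]
```

{"op": "drive_tool", "data": {"plan": [[0.026,0.011,0.02,0,0,0.3,1],[0.0255,0.0105,0.02,0,0,0,1],[0,0,0.03,0,0,0,1],[0,0,0.03,0,0,0,1],[0,0,0.025,0,0,0,1],[0,0,0.02,0,0,0,1],[0,0,0,0,0,0,1]]}}

```text
t: 4.0
tcp_pos: [0.5496, 0.2066, 0.1536]
tool_rot: [0.734, 0.679, -0.003, -0.002]
force: [-0.7, 0.0, -0.2]
finger_gap: 0.999
gripper_force: 0.0
```

{"op": "drive_tool", "data": {"plan": [[0,0,0,0,0,0,-1],[0,0,0,0,0,0,-1],[0,0,0,0,0,0,-1],[0,0,0,0,0,0,-1],[0,0,0,0,0,0,-1],[0,0,0,0,0,0,-1],[0,0,0,0,0,0,-1],[0,0,0,0,0,0,-1]], "newtons": 70}}

```text
t: 4.8
tcp_pos: [0.5526, 0.208, 0.1573]
tool_rot: [0.734, 0.679, 0.001, 0.001]
force: [0.4, -0.1, 5.8]
finger_gap: 0.178
gripper_force: 69.3
```

```bash
python3 go.py .5515 .212 .155 85.8
```

```text
t 4.8 p [552.6 208.  157.3] yaw 85.53 tilt zaxis [ 2.e-03  2.e-04 -1.e+00] F [ 0.4 -0.1  5.8] T [-0.05  0.05  0.04] gap 0.178 gf 69.3 q6 [ 0.17  0.59  1.6  -0.    0.94  0.25]
tool delta mm [ 3.9 -1.4  2.3]
tool rotvec deg [ 0.12 -0.02 -0.27]
```

Gripped. Lifting 90 mm.

{"op": "drive_tool", "data": {"plan": [[0,0,-0.01,0,0,0,-1],[0,0,-0.015,0,0,0,-1],[0,0,-0.015,0,0,0,-1],[0,0,-0.015,0,0,0,-1],[0,0,-0.015,0,0,0,-1],[0,0,-0.01,0,0,0,-1],[0,0,-0.01,0,0,0,-1],[0,0,0,0,0,0,-1],[0,0,0,0,0,0,-1]]}}

```text
t: 5.7
tcp_pos: [0.5515, 0.2079, 0.246]
tool_rot: [0.734, 0.679, -0.0, -0.0]
force: [0.5, 0.6, -2.3]
finger_gap: 0.176
gripper_force: 68.6
```

```bash
python3 go.py .5 -.1 .24 85.8
cat > kn.py <<'E'
# knuckle axes and panel plane of the held door, door bottom zb, expected axis (x,y) m
from cyl import *
import sys
cx,cy,zb=map(float,sys.argv[1:4])
for n in("side","top"):
    P=np.stack([snap(n)[2] for _ in range(5)])
    F=sel(P,cx-.04,cx+.04,cy+.03,cy+.15,zb+.05,zb+.14)
    u=np.array([.0732,.9973])
    for z in(.032,.127):
        A=sel(P,cx-.05,cx+.05,cy-.025,cy+.05,zb+z,zb+z+.018); A=A[(A[:,:2]-[cx,cy])@u<.0085]
        print(n,"knuckle",z,cyl(A,.0085,(cx,cy)))
    if n=="side" and len(F)>50: print("face",plane(F))
    T=sel(P,cx-.04,cx+.05,cy+.005,cy+.18,zb+.17,zb+.19); print(n,"top z p90",np.percentile(T[:,2],[50,90]).round(4) if len(T) else 0)
E
python3 kn.py .546 .130 .102
```

```text
t 5.7 p [551.5 207.9 246. ] yaw 85.52 tilt zaxis [-8.e-04 -1.e-04 -1.e+00] F [ 0.5  0.6 -2.3] T [-0.1   0.   -0.01] gap 0.176 gf 68.6 q6 [0.17 0.48 1.52 0.   1.14 0.25]
tool delta mm [-311.   -27.3    6.1]
tool rotvec deg [-0.05  0.01 -0.28]
side knuckle 0.032 (array([543.92, 131.13]), 232)
side knuckle 0.127 (array([543.83, 131.08]), 241)
face (array([0.5428, 0.221 , 0.1987]), array([ 0.9971, -0.0766, -0.0027]), 6989, np.float64(0.0008))
side top z p90 [0.2788 0.2863]
top knuckle 0.032 (array([544.66, 130.55]), 62)
top knuckle 0.127 (array([544.18, 129.59]), 97)
top top z p90 [0.2807 0.2823]
```

{"op": "drive_tool", "data": {"plan": [[-0.015,-0.002,0,0,0,0,-1],[-0.03,-0.003,0,0,0,0,-1],[-0.035,-0.003,0,0,0,0,-1],[-0.035,-0.003,0,0,0,0,-1],[-0.035,-0.003,0,0,0,0,-1],[-0.035,-0.003,0,0,0,0,-1],[-0.035,-0.001,0,0,0,0,-1],[-0.025,-0.0007,0,0,0,0,-1],[-0.01,0,0,0,0,0,-1],[0,0,0,0,0,0,-1]]}}

```text
t: 7.2
tcp_pos: [0.5131, -0.0463, 0.2464]
tool_rot: [0.735, 0.678, 0.0, 0.0]
force: [0.2, 0.6, -3.0]
finger_gap: 0.178
gripper_force: 68.5
```

{"op": "drive_tool", "data": {"plan": [[0,0,0.005,0,0,0,-1],[0,0,0.008,0,0,0,-1],[0,0,0.008,0,0,0,-1],[0,0,0.008,0,0,0,-1],[0,0,0.008,0,0,0,-1],[0,0,0.004,0,0,0,-1],[0,0,0,0,0,0,-1],[0,0,0,0,0,0,-1]]}}

```text
t: 8.0
tcp_pos: [0.5134, -0.0448, 0.2053]
tool_rot: [0.734, 0.679, 0.0, 0.0]
force: [0.5, 0.2, -3.0]
finger_gap: 0.177
gripper_force: 68.4
```

```bash
python3 go.py .5075 -.1141 .2045 85.5;  python3 kn.py .5056 -.124 .0605
```

```text
t 8.0 p [513.4 -44.8 205.3] yaw 85.52 tilt zaxis [ 1.e-04  0.e+00 -1.e+00] F [ 0.5  0.2 -3. ] T [-0.01 -0.02 -0.03] gap 0.177 gf 68.4 q6 [-0.3   0.44  1.75  0.    0.96 -0.23]
tool delta mm [-69.5  -0.5   0.8]
tool rotvec deg [ 0.01 -0.    0.02]
side knuckle 0.032 (array([ 506.36, -122.26]), 116)
side knuckle 0.127 (array([ 506.63, -121.56]), 129)
face (array([ 0.5051, -0.0333,  0.1569]), array([ 0.9971, -0.0764,  0.0015]), 4009, np.float64(0.0008))
side top z p90 [0.2389 0.2465]
top knuckle 0.032 None
top knuckle 0.127 None
top top z p90 [0.2405 0.242 ]
```

{"op": "drive_tool", "data": {"plan": [[-0.008,0,0,0,0,0,-1],[-0.012,0,0,0,0,0,-1],[-0.012,-0.0004,0,0,0,0,-1],[-0.012,-0.0004,0,0,0,0,-1],[-0.01,0,0,0,0,0,-1],[-0.008,0,0,0,0,0,-1],[-0.005,0,0,0,0,0,-1],[-0.0028,0,0,0,0,0,-1],[0,0,0,0,0,0,-1],[0,0,0,0,0,0,-1]]}}

```text
t: 9.5
tcp_pos: [0.5069, -0.114, 0.2053]
tool_rot: [0.734, 0.679, 0.0, -0.0]
force: [-0.7, -0.6, -2.6]
finger_gap: 0.182
gripper_force: 68.4
```

```bash
python3 go.py .5075 -.1141 .2045 85.5;  python3 kn.py .5003 -.1915 .0605
python3 - <<'E'
from h import *
for n,(a,b,c,d) in (("side",(120,215,310,410)),("top",(170,250,320,420))):
    s,im,P=snap(n); np.savez(n+"1.npz",im=im,P=P); cv2.imwrite(f"pics/{n}1.png",cv2.resize(im[a:b,c:d],None,fx=6,fy=6,interpolation=2)[...,::-1])
E
```

```text
t 9.5 p [ 506.9 -114.   205.3] yaw 85.54 tilt zaxis [-2.e-04  3.e-04 -1.e+00] F [-0.7 -0.6 -2.6] T [-0.01  0.   -0.01] gap 0.182 gf 68.4 q6 [-0.44  0.44  1.74  0.    0.96 -0.36]
tool delta mm [-0.   0.6  0.8]
tool rotvec deg [-0.01 -0.02  0.04]
side knuckle 0.032 (array([ 499.67, -192.07]), 116)
side knuckle 0.127 (array([ 499.93, -190.99]), 116)
face (array([ 0.4985, -0.1008,  0.1568]), array([ 9.971e-01, -7.590e-02, -1.000e-04]), 3537, np.float64(0.0008))
side top z p90 [0.2387 0.2468]
top knuckle 0.032 None
top knuckle 0.127 None
top top z p90 [0.2402 0.2427]
```

View pics/side1.png

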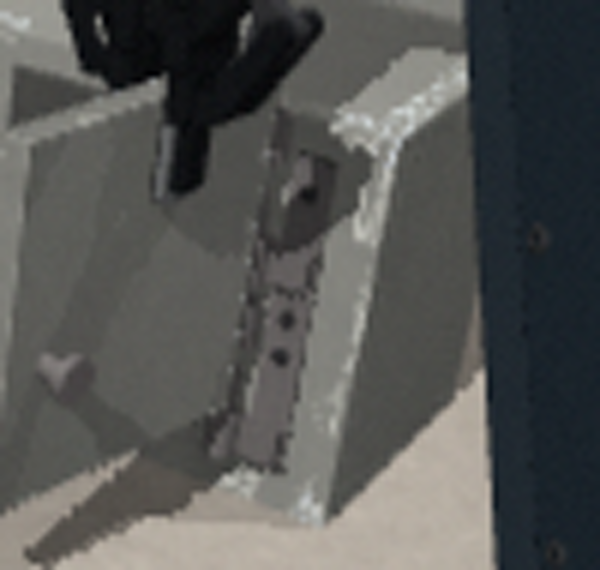

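The side picture shows the door held open with its hinge edge over the strip; the knuckle is hidden behind it near crop (265,160). The fitted axis is within about 0.5 mm of the pin axis, so I'll lower in small steps and watch the force.

{"op": "drive_tool", "data": {"plan": [[0,0,0.003,0,0,0,-1],[0,0,0.004,0,0,0,-1],[0,0,0.003,0,0,0,-1],[0,0,0.002,0,0,0,-1],[0,0,0.001,0,0,0,-1],[0,0,0.001,0,0,0,-1],[0,0,0.001,0,0,0,-1],[0,0,0,0,0,0,-1]]}}

```text
t: 10.9
tcp_pos: [0.507, -0.1143, 0.1902]
tool_rot: [0.734, 0.679, -0.0, -0.0]
force: [0.1, -0.5, -2.6]
finger_gap: 0.173
gripper_force: 68.5
```

```bash
python3 go.py .5069 -.114 .165 85.5
```

```text
t 10.9 p [ 507.  -114.3  190.2] yaw 85.52 tilt zaxis [-2.e-04  1.e-04 -1.e+00] F [ 0.1 -0.5 -2.6] T [-0.02 -0.01 -0.01] gap 0.173 gf 68.5 q6 [-0.44  0.46  1.75 -0.    0.93 -0.36]
tool delta mm [ 0.3 -0.1 25.2]
tool rotvec deg [-0.01 -0.    0.02]
```

{"op": "drive_tool", "data": {"plan": [[0,0,0.001,0,0,0,-1],[0,0,0.001,0,0,0,-1],[0,0,0.001,0,0,0,-1],[0,0,0.001,0,0,0,-1],[0,0,0,0,0,0,-1]]}}

```text
t: 11.4
tcp_pos: [0.5069, -0.1143, 0.1861]
tool_rot: [0.734, 0.679, -0.0, -0.0]
force: [-0.4, 0.1, -3.5]
finger_gap: 0.181
gripper_force: 68.5
```

```bash
python3 go.py .507 -.1143 .165 85.5
```

```text
t 11.4 p [ 506.9 -114.3  186.1] yaw 85.52 tilt zaxis [-4.e-04  1.e-04 -1.e+00] F [-0.4  0.1 -3.5] T [-0.02 -0.04  0.02] gap 0.181 gf 68.5 q6 [-0.44  0.47  1.76 -0.    0.92 -0.36]
tool delta mm [-0.   0.1 21.1]
tool rotvec deg [-0.02 -0.01  0.02]
```

{"op": "drive_tool", "data": {"plan": [[0,0,0.001,0,0,0,-1],[0,0,0.001,0,0,0,-1],[0,0,0.001,0,0,0,-1],[0,0,0.001,0,0,0,-1],[0,0,0,0,0,0,-1]]}}

```text
t: 11.9
tcp_pos: [0.5069, -0.1143, 0.1821]
tool_rot: [0.734, 0.679, -0.0, -0.0]
force: [-1.0, -0.7, -3.1]
finger_gap: 0.181
gripper_force: 68.5
```

```bash
python3 go.py .507 -.1143 .165 85.5
```

```text
t 11.9 p [ 506.9 -114.3  182.1] yaw 85.52 tilt zaxis [-4.e-04  2.e-04 -1.e+00] F [-1.  -0.7 -3.1] T [-0.15 -0.03  0.01] gap 0.181 gf 68.5 q6 [-0.44  0.48  1.76 -0.    0.91 -0.36]
tool delta mm [-0.   0.1 17.1]
tool rotvec deg [-0.02 -0.01  0.02]
```

Both knuckles are on the pins (9 mm down with no side load). Continuing toward the seats.

{"op": "drive_tool", "data": {"plan": [[0,0,0.0015,0,0,0,-1],[0,0,0.0015,0,0,0,-1],[0,0,0.0015,0,0,0,-1],[0,0,0.0015,0,0,0,-1],[0,0,0.0015,0,0,0,-1],[0,0,0.0015,0,0,0,-1],[0,0,0.001,0,0,0,-1],[0,0,0,0,0,0,-1]]}}

```text
t: 12.7
tcp_pos: [0.5069, -0.1143, 0.1721]
tool_rot: [0.734, 0.679, -0.0, -0.0]
force: [1.1, 0.7, -3.7]
finger_gap: 0.18
gripper_force: 68.5
```

```bash
python3 go.py .507 -.1143 .165 85.5
```

```text
t 12.7 p [ 506.9 -114.3  172.1] yaw 85.52 tilt zaxis [-4.e-04  2.e-04 -1.e+00] F [ 1.1  0.7 -3.7] T [-0.06  0.02 -0.01] gap 0.18 gf 68.5 q6 [-0.44  0.49  1.77 -0.    0.88 -0.36]
tool delta mm [-0.   0.1  7.1]
tool rotvec deg [-0.02 -0.01  0.02]
```

{"op": "drive_tool", "data": {"plan": [[0,0,0.001,0,0,0,-1],[0,0,0.001,0,0,0,-1],[0,0,0.001,0,0,0,-1],[0,0,0.0005,0,0,0,-1],[0,0,0,0,0,0,-1]]}}

```text
t: 13.2
tcp_pos: [0.507, -0.1143, 0.1687]
tool_rot: [0.734, 0.679, -0.0, -0.0]
force: [-0.3, -0.2, -3.3]
finger_gap: 0.174
gripper_force: 68.5
```

{"op": "drive_tool", "data": {"plan": [[0,0,0.0005,0,0,0,-1],[0,0,0.0005,0,0,0,-1],[0,0,0,0,0,0,-1]]}}

```text
t: 13.5
tcp_pos: [0.507, -0.1143, 0.1678]
tool_rot: [0.734, 0.679, -0.0, -0.0]
force: [-0.1, 0.4, -3.2]
finger_gap: 0.18
gripper_force: 68.5
```

```bash
python3 go.py .507 -.1143 .165 85.5
```

```text
t 13.5 p [ 507.  -114.3  167.8] yaw 85.52 tilt zaxis [-1.e-04  0.e+00 -1.e+00] F [-0.1  0.4 -3.2] T [-0.01  0.03 -0.04] gap 0.18 gf 68.5 q6 [-0.44  0.5   1.77  0.    0.87 -0.36]
tool delta mm [ 0.  -0.   2.8]
tool rotvec deg [-0.   -0.    0.02]
```

{"op": "drive_tool", "data": {"plan": [[0,0,0.0005,0,0,0,-1],[0,0,0.0005,0,0,0,-1],[0,0,0,0,0,0,-1]]}}

```text
t: 13.8
tcp_pos: [0.507, -0.1143, 0.1667]
tool_rot: [0.734, 0.679, -0.0, -0.0]
force: [0.1, -0.8, -3.5]
finger_gap: 0.183
gripper_force: 68.5
```

{"op": "drive_tool", "data": {"plan": [[0,0,0.0005,0,0,0,-1],[0,0,0.0005,0,0,0,-1],[0,0,0,0,0,0,-1]]}}

```text
t: 14.1
tcp_pos: [0.507, -0.1144, 0.1658]
tool_rot: [0.734, 0.679, -0.0, 0.0]
force: [-0.5, 0.3, -3.1]
finger_gap: 0.176
gripper_force: 68.6
```

```bash
python3 go.py .507 -.1143 .165 85.5
```

```text
t 14.1 p [ 507.  -114.4  165.8] yaw 85.52 tilt zaxis [ 0.e+00 -1.e-04 -1.e+00] F [-0.5  0.3 -3.1] T [ 0.02 -0.04  0.02] gap 0.176 gf 68.6 q6 [-0.44  0.5   1.77 -0.    0.87 -0.36]
tool delta mm [ 0.  -0.1  0.8]
tool rotvec deg [0.   0.   0.02]
```

{"op": "drive_tool", "data": {"plan": [[0,0,0.0005,0,0,0,-1],[0,0,0,0,0,0,-1]]}}

```text
t: 14.3
tcp_pos: [0.5071, -0.1143, 0.1657]
tool_rot: [0.734, 0.679, 0.0, 0.0]
force: [-0.7, 1.7, 1.1]
finger_gap: 0.178
gripper_force: 69.1
```

{"op": "drive_tool", "data": {"plan": [[0,0,0.0005,0,0,0,-1],[0,0,0,0,0,0,-1]]}}

```text
t: 14.5
tcp_pos: [0.5072, -0.1143, 0.1655]
tool_rot: [0.734, 0.679, 0.0, 0.0]
force: [-0.2, 1.4, 4.5]
finger_gap: 0.174
gripper_force: 69.8
```

```bash
python3 go.py .507 -.1143 .165 85.5; python3 kn.py .5003 -.1915 .020
```

```text
t 14.5 p [ 507.2 -114.3  165.5] yaw 85.52 tilt zaxis [ 6.e-04 -2.e-04 -1.e+00] F [-0.2  1.4  4.5] T [-0.07  0.3  -0.12] gap 0.174 gf 69.8 q6 [-0.44  0.5   1.77  0.    0.86 -0.36]
tool delta mm [-0.  -0.2  0.5]
tool rotvec deg [0.04 0.01 0.02]
side knuckle 0.032 (array([ 498.42, -194.66]), 119)
side knuckle 0.127 (array([ 497.3, -196. ]), 149)
face (array([ 0.4988, -0.1006,  0.1163]), array([ 9.97e-01, -7.74e-02,  7.00e-04]), 3314, np.float64(0.0008))
side top z p90 [0.1987 0.2066]
top knuckle 0.032 None
top knuckle 0.127 None
top top z p90 [0.2002 0.2023]
```

Seated: the vertical load moved from hanging (−3.3 N) to resting (+4.5 N). Releasing, then rising.

{"op": "drive_tool", "data": {"plan": [[0,0,0,0,0,0,0.0],[0,0,0,0,0,0,0.0],[0,0,0,0,0,0,0.3],[0,0,0,0,0,0,0.3],[0,0,-0.015,0,0,0,0.3],[0,0,-0.02,0,0,0,0.3],[0,0,-0.025,0,0,0,0.3],[0,0,-0.01,0,0,0,0.3],[0,0,0,0,0,0,0.3]], "newtons": 40}}

```text
t: 15.9
tcp_pos: [0.508, -0.1148, 0.2361]
tool_rot: [0.734, 0.679, 0.001, 0.002]
force: [0.6, -0.9, -0.9]
finger_gap: 0.649
gripper_force: 0.0
```

```bash
python3 go.py .464 -.068 .235 85.5; python3 kn.py .5003 -.1915 .020
python3 - <<'E'
from h import *
s,im,P=snap("side"); cv2.imwrite("pics/side2.png",cv2.resize(im[90:240,230:430],None,fx=4,fy=4)[...,::-1])
E
```

```text
t 15.9 p [ 508.  -114.8  236.1] yaw 85.52 tilt zaxis [ 0.0034 -0.0016 -1.    ] F [ 0.6 -0.9 -0.9] T [-0.    0.03 -0.02] gap 0.649 gf 0.0 q6 [-0.44  0.4   1.7   0.    1.03 -0.36]
tool delta mm [ 43.2 -47.5   0.9]
tool rotvec deg [0.2  0.07 0.02]
side knuckle 0.032 (array([ 497.62, -196.19]), 125)
side knuckle 0.127 (array([ 499.81, -191.33]), 98)
face (array([ 0.4988, -0.1011,  0.1178]), array([ 9.97e-01, -7.71e-02,  4.00e-04]), 3522, np.float64(0.0008))
side top z p90 [0.1958 0.1981]
top knuckle 0.032 None
top knuckle 0.127 None
top top z p90 [0.1978 0.1996]
```

View pics/side2.png

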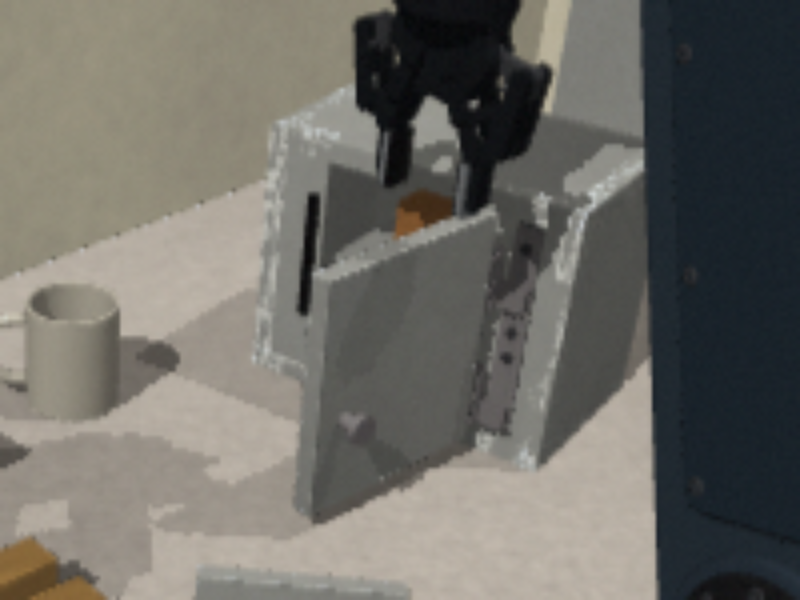

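The picture shows the door hanging open on the strip with its hinge edge at crop (480,330), upright and let go; the fingers are above its top edge at (430,180). I'll move to its outer side, shut the fingers and lower them.

{"op": "drive_tool", "data": {"plan": [[0.01,-0.01,-0.005,0,0,0,0.3],[0.017,-0.02,0,0,0,0,0.3],[0.016,-0.02,0,0,0,0,-1],[0,-0.01,0,0,0,0,-1],[0,0,0.005,0,0,0,-1],[0,0,0.02,0,0,0,-1],[0,0,0.025,0,0,0,-1],[0,0,0.017,0,0,0,-1],[0,0,0,0,0,0,-1]], "newtons": 30}}

```text
t: 17.35
tcp_pos: [0.4502, -0.0672, 0.1709]
tool_rot: [0.734, 0.679, -0.001, -0.002]
force: [0.6, 0.4, -0.4]
finger_gap: 0.0
gripper_force: 0.0
```

```bash
cat > rel.py <<'E'
from go import *
s,M=st(); W=np.array([.500,-.1917,0]); r=(s["tcp_pos"]-W)@M; print("rel hinge r,-d mm",(r[:2]*1000).round(1))
E
python3 rel.py
```

```text
t 17.35 p [450.2 -67.2 170.9] yaw 85.47 tilt zaxis [-0.0034  0.0013 -1.    ] F [ 0.6  0.4 -0.4] T [ 0.04 -0.01 -0.  ] gap 0.0 gf 0.0 q6 [-0.39  0.43  1.92 -0.    0.8  -0.32]
rel hinge r,-d mm [120.4 -60.1]
```

{"op": "drive_tool", "data": {"plan": [[0,0.008,0,0,0,0,-1],[0,0.01,0,0,0,0,-1],[0,0.008,0,0,0,0,-1],[0,0.004,0,0,0,0,-1],[0.0018,0.0085,0,0,0,4,-1],[0.0018,0.0085,0,0,0,4,-1],[0.0018,0.0085,0,0,0,4,-1],[0.0018,0.0085,0,0,0,4,-1],[0.0018,0.0085,0,0,0,4,-1]]}}

```text
t: 18.25
tcp_pos: [0.5245, -0.0695, 0.1734]
tool_rot: [0.842, 0.54, 0.0, 0.0]
force: [-0.9, -0.6, 0.4]
finger_gap: -0.003
gripper_force: 0.4
```

```bash
python3 rel.py
cat > ang.py <<'E'
from cyl import *
for n in("side","top"):
    P=np.stack([snap(n)[2] for _ in range(2)])
    A=sel(P,.44,.70,-.20,0.0,.194,.203) if n=="top" else sel(P,.44,.70,-.19,0,.11,.185)
    l=loc(A); A=A[(l[:,1]>.088)&(np.hypot(A[:,0]-.5,A[:,1]+.1917)<.175)]
    if n=="top": print("top edge",len(A),rect(A) if len(A)>20 else 0)
    else: print("face",plane(A) if len(A)>50 else 0)
E
python3 ang.py
```

```text
t 18.25 p [524.5 -69.5 173.4] yaw 65.39 tilt zaxis [ 9.e-04 -5.e-04 -1.e+00] F [-0.9 -0.6  0.4] T [-0.09  0.03 -0.03] gap -0.003 gf 0.4 q6 [-0.34  0.5   1.74 -0.    0.9   0.09]
rel hinge r,-d mm [121.3 -28.4]
face (array([ 0.525 , -0.1098,  0.1458]), array([ 0.9261, -0.3771, -0.0078]), 2234, np.float64(0.0018))
top edge 165 (array([566.5, -44.9]), array([24. , 16.2]), 65.12)
```

{"op": "drive_tool", "data": {"plan": [[0.0016,0.0085,0,0,0,4,-1],[0.0016,0.0085,0,0,0,4,-1],[0.0016,0.0085,0,0,0,4,-1],[0.0016,0.0085,0,0,0,4,-1],[0.0016,0.0085,0,0,0,4,-1],[0.0016,0.0085,0,0,0,4,-1],[0.0016,0.0085,0,0,0,4,-1],[0.0016,0.0085,0,0,0,4,-1],[0.0016,0.0085,0,0,0,4,-1],[0,0,0,0,0,0,-1]]}}

```text
t: 19.45
tcp_pos: [0.5904, -0.1082, 0.1729]
tool_rot: [0.967, 0.255, 0.0, 0.0]
force: [1.2, 0.2, -0.4]
finger_gap: -0.001
gripper_force: 0.0
```

```bash
python3 rel.py; python3 ang.py
```

```text
t 19.45 p [ 590.4 -108.2  172.9] yaw 29.55 tilt zaxis [ 5.e-04 -4.e-04 -1.e+00] F [ 1.2  0.2 -0.4] T [-0.03  0.01  0.03] gap -0.001 gf 0.0 q6 [-0.37  0.58  1.56 -0.    0.99  0.69]
rel hinge r,-d mm [119.9 -27.9]
face (array([ 0.5676, -0.1448,  0.1468]), array([-0.4954,  0.8686,  0.0103]), 2349, np.float64(0.0014))
top edge 45 (array([ 604.5, -130.8]), array([104.6,  10. ]), 34.05)
```

{"op": "drive_tool", "data": {"plan": [[0.0009,0.0042,0,0,0,2,-1],[0.0009,0.0042,0,0,0,2,-1],[0.0009,0.0042,0,0,0,2,-1],[0.0009,0.0042,0,0,0,2,-1],[0.0009,0.0042,0,0,0,2,-1],[0.0009,0.0042,0,0,0,2,-1],[0.0009,0.0042,0,0,0,2,-1],[0.0009,0.0042,0,0,0,2,-1],[0,0,0,0,0,0,-1]]}}

```text
t: 20.55
tcp_pos: [0.6095, -0.1358, 0.1728]
tool_rot: [0.993, 0.118, -0.0, 0.0]
force: [0.3, 0.6, -0.1]
finger_gap: -0.002
gripper_force: 0.0
```

```bash
python3 rel.py; python3 ang.py
```

```text
t 20.55 p [ 609.5 -135.8  172.8] yaw 13.56 tilt zaxis [-1.e-04 -0.e+00 -1.e+00] F [ 0.3  0.6 -0.1] T [0.02 0.03 0.03] gap -0.002 gf 0.0 q6 [-0.4   0.61  1.5  -0.    1.03  0.94]
rel hinge r,-d mm [119.5 -28.7]
face (array([ 0.5733, -0.1631,  0.1464]), array([-0.2745,  0.9616,  0.0066]), 2176, np.float64(0.0014))
top edge 19 0
```

{"op": "drive_tool", "data": {"plan": [[0.0004,0.0021,0,0,0,1,-1],[0.0004,0.0021,0,0,0,1,-1],[0.0004,0.0021,0,0,0,1,-1],[0.0004,0.0021,0,0,0,1,-1],[0.0004,0.0021,0,0,0,1,-1],[0,0,0,0,0,0,-1]]}}

```text
t: 21.35
tcp_pos: [0.6139, -0.1461, 0.1728]
tool_rot: [0.997, 0.074, 0.0, 0.0]
force: [-0.3, 0.4, 0.1]
finger_gap: -0.003
gripper_force: 0.1
```

```bash
python3 rel.py; python3 ang.py
```

```text
t 21.35 p [ 613.9 -146.1  172.8] yaw 8.47 tilt zaxis [ 2.e-04 -2.e-04 -1.e+00] F [-0.3  0.4  0.1] T [0.03 0.   0.04] gap -0.003 gf 0.1 q6 [-0.41  0.62  1.48 -0.    1.04  1.01]
rel hinge r,-d mm [119.4 -28.3]
face (array([ 0.575 , -0.1698,  0.1459]), array([-0.1877,  0.9822,  0.008 ]), 2083, np.float64(0.0013))
top edge 4 0
```

{"op": "drive_tool", "data": {"plan": [[0,0.001,0,0,0,0,-1],[0,0.001,0,0,0,0,-1],[0,0.001,0,0,0,0,-1],[0,0,0,0,0,0,-1]]}}

```text
t: 21.95
tcp_pos: [0.6142, -0.1488, 0.1728]
tool_rot: [0.997, 0.074, 0.0, 0.0]
force: [0.0, 0.2, 0.7]
finger_gap: 0.006
gripper_force: 0.2
```

```bash
python3 rel.py; python3 ang.py
```

```text
t 21.95 p [ 614.2 -148.8  172.8] yaw 8.51 tilt zaxis [ 1.e-04 -1.e-04 -1.e+00] F [0.  0.2 0.7] T [ 0.03 -0.03 -0.03] gap 0.006 gf 0.2 q6 [-0.41  0.62  1.48 -0.    1.04  1.01]
rel hinge r,-d mm [119.3 -25.5]
face (array([ 0.5748, -0.1717,  0.1462]), array([-0.165 ,  0.9862,  0.0121]), 2077, np.float64(0.0013))
top edge 7 0
```

{"op": "drive_tool", "data": {"plan": [[0,0.001,0,0,0,0,-1],[0,0.0005,0,0,0,0,-1],[0,0,0,0,0,0,-1]]}}

```text
t: 22.45
tcp_pos: [0.6144, -0.1502, 0.1728]
tool_rot: [0.997, 0.074, 0.0, -0.0]
force: [0.3, 0.2, 0.2]
finger_gap: -0.001
gripper_force: 0.2
```

{"op": "drive_tool", "data": {"plan": [[0,0.0005,0,0,0,0,-1],[0,0.0005,0,0,0,0,-1],[0,0,0,0,0,0,-1]]}}

```text
t: 22.75
tcp_pos: [0.6144, -0.1505, 0.1728]
tool_rot: [0.997, 0.074, -0.0, -0.001]
force: [0.8, 3.2, 2.0]
finger_gap: 0.001
gripper_force: 1.2
```

```bash
python3 rel.py; python3 ang.py
```

```text
t 22.75 p [ 614.4 -150.5  172.8] yaw 8.52 tilt zaxis [-3.e-04  1.e-03 -1.e+00] F [0.8 3.2 2. ] T [ 0.33 -0.05 -0.01] gap 0.001 gf 1.2 q6 [-0.42  0.62  1.48  0.    1.04  1.  ]
rel hinge r,-d mm [119.2 -24. ]
face (array([ 0.5752, -0.1726,  0.1464]), array([-0.1536,  0.9881,  0.008 ]), 2014, np.float64(0.0012))
top edge 5 0
```

The bumper has been reached (3 N) and the face is parallel to the front. Backing off slowly.

{"op": "drive_tool", "data": {"plan": [[0,-0.001,0,0,0,0,-1],[0,-0.002,0,0,0,0,-1],[0,-0.005,0,0,0,0,-1],[0,-0.01,0,0,0,0,-1],[0,-0.02,0,0,0,0,-1],[0,-0.03,0,0,0,0,-1],[0,-0.03,0,0,0,0,-1],[0,0,0,0,0,0,-1],[0,0,0,0,0,0,-1],[0,0,0,0,0,0,-1]]}}

```text
t: 23.95
tcp_pos: [0.6002, -0.0542, 0.173]
tool_rot: [0.997, 0.074, 0.0, 0.0]
force: [0.5, 0.4, 0.3]
finger_gap: 0.003
gripper_force: 0.0
```

```bash
python3 rel.py; python3 ang.py
python3 - <<'E'
from h import *
s,im,P=snap("side"); cv2.imwrite("pics/side3.png",cv2.resize(im[60:300,100:420],None,fx=2.5,fy=2.5)[...,::-1])
E
python3 ang.py
```

```text
t 23.95 p [600.2 -54.2 173. ] yaw 8.54 tilt zaxis [ 7.e-04 -5.e-04 -1.e+00] F [0.5 0.4 0.3] T [-0.02 -0.06 -0.05] gap 0.003 gf 0.0 q6 [-0.28  0.59  1.56 -0.    1.    1.15]
rel hinge r,-d mm [ 119.6 -121. ]
face (array([ 0.5764, -0.1705,  0.1471]), array([-0.1764,  0.9843,  0.0069]), 2135, np.float64(0.0013))
top edge 0 0
face (array([ 0.576 , -0.1706,  0.147 ]), array([-0.1791,  0.9838,  0.0053]), 2220, np.float64(0.0013))
top edge 0 0
```

View pics/side3.png

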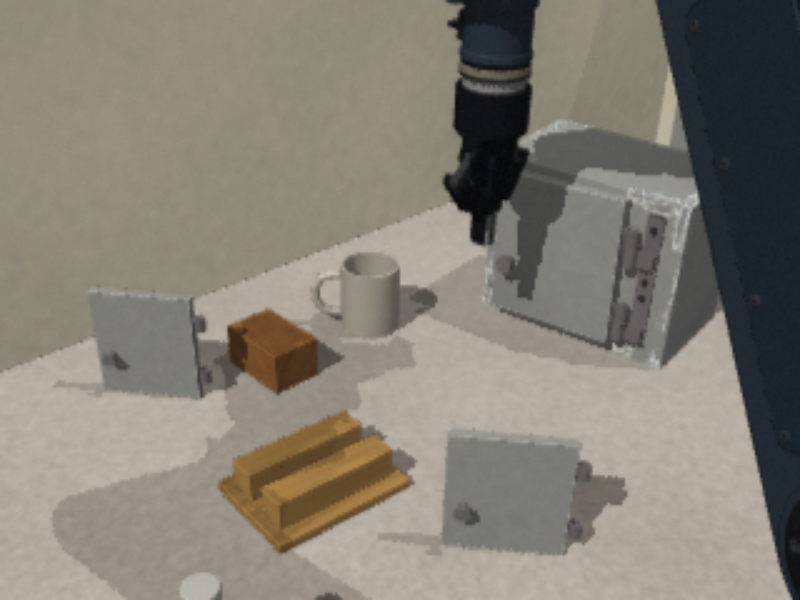

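The door hangs shut on both knuckles (crop 630,250 and 620,325). The bystanders are in place and the gripper is clear. The door swung back about 1.5°, so I'll check that it's at rest.

{"op": "drive_tool", "data": {"plan": [[0,0,0,0,0,0,-1],[0,0,0,0,0,0,-1],[0,0,0,0,0,0,-1],[0,0,0,0,0,0,-1],[0,0,0,0,0,0,-1],[0,0,0,0,0,0,-1],[0,0,0,0,0,0,-1],[0,0,0,0,0,0,-1],[0,0,0,0,0,0,-1],[0,0,0,0,0,0,-1]]}}

```text
t: 25.4
tcp_pos: [0.5999, -0.0542, 0.1728]
tool_rot: [0.997, 0.074, -0.0, -0.0]
force: [0.8, -0.3, -0.3]
finger_gap: 0.002
gripper_force: 0.0
```

```bash
python3 ang.py; python3 ang.py
```

```text
face (array([ 0.5761, -0.1706,  0.1472]), array([-0.1772,  0.9841,  0.009 ]), 2174, np.float64(0.0013))
top edge 0 0
face (array([ 0.5769, -0.1704,  0.1472]), array([-0.1749,  0.9846,  0.0055]), 2201, np.float64(0.0014))
top edge 0 0
```

At rest, about 0.025 rad from shut. Handing in.

```bash
python3 -c "
from station import manip
print(manip.sign_off())"
```

```text
the job is handed in; nothing more can be done
None
```

I hung the door on both pins while it stood open, pushed it shut and let go; it rests about 0.025 rad from fully shut, and the job was handed in at about 25 s (no verdict was returned).

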